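# Clamp a comb frame in the holding jig

## Task

Push the small comb frame along the jig until it sits fully home against the stop block, then push the red clamp lever over, past its dead point, until it snaps down into lock and the rubber pad holds the frame. Only push: the frame is to slide on the board and not be lifted. Leave the jar, the can and the brush where they are, and finish clear of everything.

Things in the scene. Friction and masses are not known exactly. Their poses are not given: they have to be found in the camera images.
- jig: Fixed plywood jig, 180 x 410 mm, board 12 mm thick. Origin on the table; y runs along it to the clamp (world +y turned by up to 0.35 rad), z up; board y=-240 to 170 mm. Guide strips, tops at z=26, inner faces at x=-58 and 58. Dark stop block across the channel, y=60 to 75, top z=32. Behind it the steel toggle clamp, 32 wide, y=87 to 129, top z=78.
- stop_face (a point): Middle of the stop block's face that the frame must meet, at (0, 60, 25) mm in the jig's frame; axes as the jig's.
- lever_pivot (a point): Hinge of the clamp lever, at (0, 115, 65) mm in the jig's frame (65 mm above the table); axes as the jig's; the hinge line is along jig x.
- clamp_lever (a joint): Lever angle, rad: 0 = upright (open), grows as it swings to jig +y and down; starts at 0. Resists most near 0.6 (about 5 N at 95 mm from the hinge); dead point between 1.1 and 1.2, past which it snaps by itself to the lock stop at 1.45 (nearly level). Let go earlier, it springs back towards open. It also swings the hold-down arm down.
- lever_grip (a point): Point on the centre line of the lever, 95 mm from its hinge, in the round red grip (diameter 18 mm, from 46 to 130 mm from the hinge); its z axis points along the lever away from the hinge, x along the hinge line, y towards the closing side.
- clamp_arm: Steel hold-down arm, 14 mm wide, with a black rubber pad of 14 mm diameter; origin on its hinge at (0, 97, 55) mm in the jig's frame. Open, it slants up towards jig -y (top about 110 mm above the table, at jig y about 50 mm); locked, it lies level, its pad pressing on the frame's end bar 13 mm from the stop face.
- frame: Small wooden frame of golden-brown comb lying flat in the channel on the jig's board; 110 (x) by 150 (y) by 25 mm high, 0.2 to 0.42 kg, bottom 12 mm above the table. Origin at the centre of its underside; y runs along the jig to the stop. Fully home, its origin is at y=-15 mm in the jig's frame; it starts 30 to 80 mm short.
- push_end (a point): Middle of the outer face of the frame's end bar farther from the clamp, half-way up (24.5 mm above the table); push here towards jig +y. Axes as the frame's.
- honey_jar: Closed amber glass jar with yellow cap, diameter 68 mm, height 90 mm, loose; origin at the centre of its underside. Bystander.
- can: Green drink can, diameter 66 mm, height 115 mm, loose; origin at the centre of its underside. Bystander.
- bee_brush: Bee brush, 200 mm long, lying loose on the robot's side of the jig along its own x; origin under its middle. Bystander.
Things that resemble listed ones, but are neither listed nor needed, are in the scene too. Leave any purple look-alike of the frame alone.

How it is judged:
By the outcome, as a careful person would: the job done as asked, in the order asked, and still so for the second after the job is handed in, with the robot touching nothing.
It also fails if it takes over 48 s, if anything falls off the work surface, if the arm or the gripper's body presses on something with over 40 N, if the wrist force passes 120 N, or if a joint passes its speed limit or range.

## Robot

A 6-joint arm with a two-finger parallel gripper is mounted at the origin on the work surface. World frame = base frame: x ahead of the robot, y to its left, z up, the work surface at z = 0. Lengths are in mm, angles in rad, forces in N, time in s.
With the tool pointing down it reaches from about 275 to 975 mm from the base axis. Payload 8.4 kg.
Tool frame: the origin (TCP) lies at the very end of the fingers, on their centre line; the grasp point (between the pads) lies bot.tcp_to_grasp behind it (bot.tcp_to_grasp is the distance from the TCP to the grasp point, in mm); z points along the fingers, y is the line along which they close (so a half turn about z gives the same grasp; the last joint's range is limited). The gripper opens to 92 mm and grips with 3 to 60 N. Pads are 20 mm wide; open, the fingers measure 128 mm over their backs; the gripper's body (75 mm by 189 mm) begins 69 mm behind the grasp point.
Start: joints at [-1.159, 0.353, 1.633, -0, 1.155, -0.002], TCP at [251.306, -572.253, 214.583] pointing down, gripper open.
Joint ranges: [-2.63, 2.63], [-0.92, 2.1], [0.06, 2.66], [-1.3, 4.44], [0, 2.69], [-3.02, 3.02]. Speed limits (rad/s): [2.22, 2.22, 2.79, 3.14, 3.14, 3.14].

## Interface

Orientations are given as a unit quaternion [w, x, y, z].
In Python, from bench import bot gives the robot as it stands.
- The arm moves only by the shell command python3 -m crank 'ROWS' [OPENING]. ROWS is a JSON object of lists of equal length, an entry for each row: "offset": the shift along the tool's x, y, z in mm, a list of three; "turn": the turn, a rotation vector about the tool's x, y, z in rad, a list of three. A call has 1 to 12 rows; each row shifts and turns the commanded pose from where the row before left it, along the tool's axes as they then stand; what a row does not reach is not made up. A row lasts 1/8 s, in which the tool goes at most 62.5 mm and 10.7 degrees, less where a joint would pass 70% of its speed; a pose out of reach is approached as far as the arm can. A call with a gripper value outside its range is refused whole. OPENING is the finger opening in mm, from 0 to 91.9, set as the call begins (- or left out, the last holds). The fingers move at their own pace and stop on an object; the grip force is fixed at half the most. Time passes only in rows, so rows that do not move let the fingers close. It gives the time, the measured TCP pose, the force, the opening and the grip force at its end, in the units of the state.
- bot.sense(): the state, without advancing time (a new reading comes with each control period).
- bot.camera(name): name is "scene" or "top" or "wrist"; returns (picture, depth): 400x640x3 uint8, red, green, blue; 400x640 float32, mm along the optical axis (not along the pixel's ray), 0 where there is no reading.
- bot.camera_model(name): a dict with "intrinsics" (3x3 intrinsics, pixels), "R" (3x3) and "t" (3): a world point X has camera coordinates R X + t. Camera axes: x right, y down, z forward; pixel columns grow to the right and rows downward; lengths in mm; the calibration is good to about 2 mm. A picture is of the moment at which its call begins: read the wrist's pose just before it. camera_model takes no time and is no camera call; for the wrist camera it gives the pose at the moment of the call.
- bot.hand_in(): hands the job in; it is judged then, once.
Trained networks look in the newest picture that a camera, given by its name, has taken for a name from the list of things; names that differ only in an ending like _2 or _b are one class to them, and where a whole thing is asked for, a point or a joint stands for the part that bears it (a point fixed in the world has none). Each returns a list of dicts, best first, with "conf" (0 to 1); they miss things now and then, are a little off and sometimes report something else, mostly with a low value. They report only what shows in the picture. A call takes as long as a camera call. They do not tell look-alikes from the thing itself.
- bot.search_frame(thing, camera): "point" ([column, row] as shares, 0 to 1, of the picture: columns of its width, rows of its height, amid what is visible of it).
- bot.mark_of(thing, camera): "point" ([column, row] as shares, 0 to 1, of the picture: columns of its width, rows of its height: a listed point, or the origin of a listed thing).
The state is a dict: "clock": time; "qpos": joint angles; "joint_velocities": joint speeds; "tau": joint torques, N m; "position": TCP position; "tcp_rot": TCP orientation; "contact_force": force on the tool from outside, world axes, zero at the start; "wrist_torque": the same for the moment, N m; "grip_width": opening from 0.0 (shut) to 1.0 (fully open); "finger_force": force on a finger pad.
Only numpy, scipy, OpenCV 4.12 (cv2) and the standard library are available. Lean on these libraries where they do the work, as an engineer would, in place of code of your own. Each camera call takes 0.05 s, during which the arm holds its last target. There are 200 camera calls.

## Working session

There is one attempt and no reset: what is moved stays moved. The work goes in short steps, Python scripts to look and compute and a shell command to move; the robot and the scene stay as the last step left them, time stands still between calls to the robot, and variables do not carry over. Pictures are saved under pics/ and viewed, at most 10 in all, crops included, and the job is handed in when it is done.

```bash
mkdir -p pics; ls; python3 - <<'E'
from bench import bot
import cv2,numpy as np
s=bot.sense();print({k:np.round(v,3).tolist() for k,v in s.items()},bot.tcp_to_grasp)
for c in ("top","scene"):
    p,d=bot.camera(c);cv2.imwrite(f"pics/{c}0.png",p[:,:,::-1]);np.save(f"{c}0.npy",d)
    m=bot.camera_model(c);print(c,{k:np.round(v,3).tolist() for k,v in m.items()})
    for t in ("stop_face","lever_pivot","lever_grip","frame","push_end","jig","clamp_arm"):
        print(t,[(round(r["conf"],2),np.round(np.array(r["point"])*[640,400],1).tolist()) for r in bot.mark_of(t,c)][:3])
E
```

```text
pics
{'clock': 0.0, 'qpos': [-1.159, 0.354, 1.634, -0.0, 1.155, -0.002], 'joint_velocities': [0.0, 0.002, 0.001, 0.002, 0.0, -0.001], 'tau': [0.003, -59.385, -33.422, 0.07, 0.023, -0.0], 'position': [251.097, -571.781, 213.863], 'tcp_rot': [-0.001, 0.979, 0.205, -0.0], 'contact_force': [0.366, -0.234, -0.401], 'wrist_torque': [0.023, -0.022, 0.01], 'finger_force': 0.0, 'grip_width': 0.998} 18.700000000000003
top {'intrinsics': [[385.281, 0.0, 325.943], [0.0, 385.281, 199.021], [0.0, 0.0, 1.0]], 'R': [[0.011, -1.0, 0.013], [-0.981, -0.013, -0.193], [0.193, -0.01, -0.981]], 't': [-70.766, 543.894, 904.444]}
stop_face [(0.75, [254.5, 185.2])]
lever_pivot [(0.79, [229.6, 185.7])]
lever_grip [(0.55, [220.3, 178.6])]
frame [(0.96, [301.9, 178.0]), (0.91, [352.9, 288.5]), (0.91, [209.3, 291.9])]
push_end [(0.97, [335.8, 265.9]), (0.87, [426.6, 121.0]), (0.86, [186.4, 274.4])]
jig [(0.94, [276.9, 188.9])]
clamp_arm [(0.56, [234.8, 185.4])]
scene {'intrinsics': [[491.248, 0.0, 317.361], [0.0, 491.248, 202.65], [0.0, 0.0, 1.0]], 'R': [[0.072, 0.997, 0.004], [0.656, -0.044, -0.753], [-0.751, 0.057, -0.658]], 't': [3.727, -263.628, 1749.23]}
stop_face [(0.86, [375.5, 233.4]), (0.46, [425.6, 281.5])]
lever_pivot [(0.92, [397.5, 224.1])]
lever_grip [(0.57, [402.6, 193.6])]
frame [(0.9, [203.8, 288.0]), (0.87, [283.5, 186.2]), (0.76, [395.2, 179.0])]
push_end [(0.93, [200.6, 309.8]), (0.75, [421.5, 185.8]), (0.66, [308.2, 250.3])]
jig [(0.81, [354.1, 247.9])]
clamp_arm [(0.56, [390.0, 229.4])]
```

View pics/top0.png

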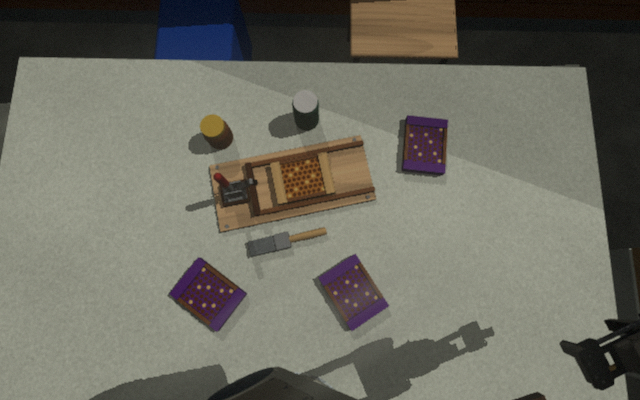

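View pics/scene0.png

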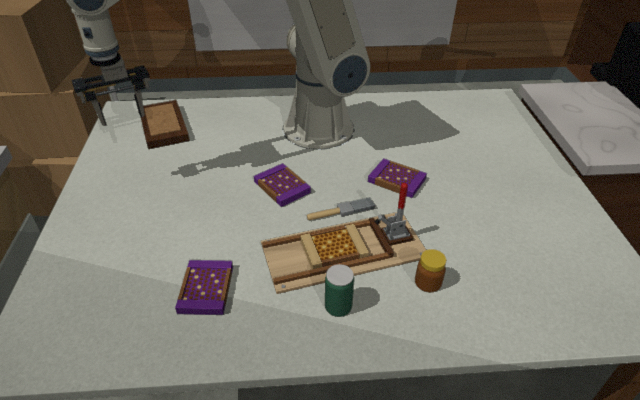

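The top picture shows the jig around (290,185). The frame, golden-brown comb with light end bars, is at (302,178) inside the jig channel. The lever is red at (220,182), the jar at (215,132), the can at (306,110) and the brush at (287,241). There are three purple look-alikes, at (425,146), (352,292) and (208,293), all outside the jig. Only (302,178) fits the description, because it is golden-brown and lies in the channel.

```bash
cat > h.py <<'E'
import numpy as np,cv2
from bench import bot
def cloud(d,m):
    K,R,t=(np.array(m[k],float) for k in("intrinsics","R","t"))
    v,u=np.mgrid[:d.shape[0],:d.shape[1]]
    c=np.stack([(u-K[0,2])/K[0,0]*d,(v-K[1,2])/K[1,1]*d,d],-1)
    return (c-t)@R
def onplane(uv,z,m):
    K,R,t=(np.array(m[k],float) for k in("intrinsics","R","t"))
    o=-R.T@t; r=R.T@np.linalg.inv(K)@[uv[0],uv[1],1]
    return o+r*(z-o[2])/r[2]
def proj(X,m):
    K,R,t=(np.array(m[k],float) for k in("intrinsics","R","t"))
    return cv2.projectPoints(np.atleast_2d(np.float64(X)),cv2.Rodrigues(R)[0],t,K,None)[0][:,0]
E
python3 - <<'E'
from h import *
m=bot.camera_model("top");d=np.load("top0.npy");P=cloud(d,m)
g=cv2.imread("pics/top0.png")
print("table z",np.median(P[240:280,380:500,2]))
for n,lo,hi in(("board+",7,60),("strips+",19,60),("frame",33,42)):
    k=((P[...,2]>lo)&(P[...,2]<hi)&(d>0)).astype(np.uint8); k[:130]=0;k[235:]=0;k[:,:195]=0;k[:,385:]=0
    nn,l,st,_=cv2.connectedComponentsWithStats(k); i=1+np.argmax(st[1:,4])
    q=P[l==i]; r=cv2.minAreaRect(q[:,:2].astype(np.float32)); print(n,len(q),np.round(q[:,2].mean(),1),np.round(r[0],1),np.round(r[1],1),round(r[2],2),np.round(cv2.boxPoints(r),0).tolist())
s=bot.camera_model("scene")
for t,z,a,b in(("stop",25,(254.5,185.2),(375.5,233.4)),("pivot",65,(229.6,185.7),(397.5,224.1)),("frame",12,(301.9,178),None),("jig",0,(276.9,188.9),(354.1,247.9))):
    print(t,onplane(a,z,m)[:2].round(1), onplane(b,z,s)[:2].round(1) if b else "")
c=g[125:240,195:385]; cv2.imwrite("pics/crop0.png",cv2.resize(c,None,fx=4.2,fy=4.2,interpolation=cv2.INTER_CUBIC))
E
```

```text
table z 0.3771670525120895
board+ 10063 21.2 [595.7  26.1] [182.6 410.4] 12.9 [[461.0, 206.0], [553.0, -194.0], [731.0, -154.0], [639.0, 246.0]]
strips+ 3942 32.3 [607.3 -20.2] [141.3 315.2] 12.78 [[504.0, 118.0], [573.0, -190.0], [711.0, -158.0], [641.0, 149.0]]
frame 1798 36.5 [602.7  -1.8] [110.5 149.9] 12.96 [[532.0, 59.0], [566.0, -87.0], [673.0, -63.0], [640.0, 84.0]]
stop [584.  119.9] [563.4 111.7]
pivot [572.6 173.8] [572.9 165. ]
frame [608.1  -0.8] 
jig [580.6  65. ] [589.   52.1]
```

View pics/crop0.png

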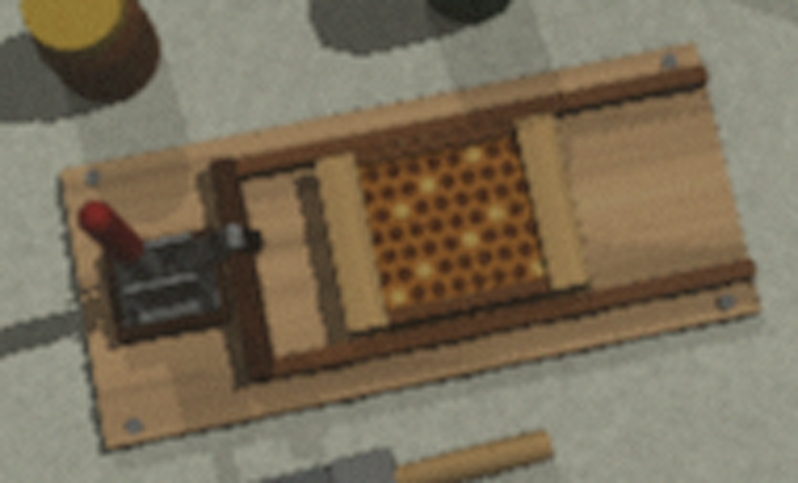

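The crop confirms the frame, with golden comb and light end bars, between the guide strips and short of the dark stop block. The clamp is open and the red lever upright. From the depth, jig yaw is about 0.225 rad, its origin is about (588, 60), and frame jig y is about -64, so it has about 49 mm to travel.

```bash
cat >> h.py <<'E'
from scipy.spatial.transform import Rotation as Ro
YAW=np.arctan2(92,400); ex=np.array([np.cos(YAW),np.sin(YAW),0]); ey=np.array([-np.sin(YAW),np.cos(YAW),0]); O=np.array([587.9,60.2,0])
J=np.stack([ex,ey,[0,0,1]],1)
Rg=np.stack([ey,ex,[0,0,-1]],1)   # tool x along jig y, tool y along jig x, pointing down
def togo(jp):
    s=bot.sense(); w,x,y,z=s["tcp_rot"]; R=Ro.from_quat([x,y,z,w]); p=np.array(s["position"])
    print("t",round(s["clock"],2),"jig pos",(J.T@(p-O)).round(1),"F jig",(J.T@np.array(s["contact_force"])).round(1),
      "| offset tool",(R.inv().apply(O+J@jp-p)).round(1),"turn",(R.inv()*Ro.from_matrix(Rg)).as_rotvec().round(3))
E
python3 -c "
from h import *
togo([0,-185,214])"
python3 -m crank '{"offset":[[44,-22,0],[44,-22,0],[44,-22,0],[44,-22,0],[44,-22,0],[44,-22,0],[44,-22,0],[44,-22,0],[44,-22,0],[44,-22,0],[44,-22,0],[44,-22,0]],"turn":[[0,0,0],[0,0,0],[0,0,0],[0,0,0],[0,0,0],[0,0,0],[0,0,0],[0,0,0],[0,0,0],[0,0,0],[0,0,0],[0,0,0]]}' 40
python3 -c "
from h import *
togo([0,-185,214])"
```

```text
t 0.8 jig pos [-469.8 -540.9  214.6] F jig [-1.3  0.1  0.1] | offset tool [ 528.  -262.     0.6] turn [ 0.     0.    -1.383]
clock: 2.3
position: [629.6, -116.9, 214.7]
tcp_rot: [0.0, 0.979, 0.205, 0.0]
contact_force: [1.2, -0.4, 0.1]
grip_width: 0.436
finger_force: 0.0
t 2.3 jig pos [   0.9 -181.9  214.7] F jig [ 1.1 -0.7  0.1] | offset tool [-1.5  2.9  0.7] turn [ 0.    -0.    -1.383]
```

```bash

python3 -m crank '{"offset":[[0,0,0],[0,0,0],[0,0,0],[0,0,0],[0,0,0],[0,0,0],[0,0,0],[0,0,0],[-3,-1,40],[0,0,50],[0,0,40],[0,0,20]],"turn":[[0,0,-0.173],[0,0,-0.173],[0,0,-0.173],[0,0,-0.173],[0,0,-0.173],[0,0,-0.173],[0,0,-0.173],[0,0,-0.173],[0,0,0],[0,0,0],[0,0,0],[0,0,0]]}' 40
python3 - <<'E'
from h import *
togo([0,-150,20])
p,d=bot.camera("scene"); cv2.imwrite("pics/s1.png",cv2.resize(p[160:310,240:440,::-1],None,fx=4,fy=4,interpolation=cv2.INTER_CUBIC))
E
```

```text
clock: 3.8
position: [627.1, -121.2, 62.4]
tcp_rot: [-0.001, 0.622, 0.783, -0.001]
contact_force: [0.5, 0.2, -0.5]
grip_width: 0.437
finger_force: 0.0
t 3.8 jig pos [  -2.4 -185.5   62.4] F jig [ 0.5  0.  -0.5] | offset tool [35.5  2.6 42.4] turn [-0.003 -0.001  0.001]
```

View pics/s1.png

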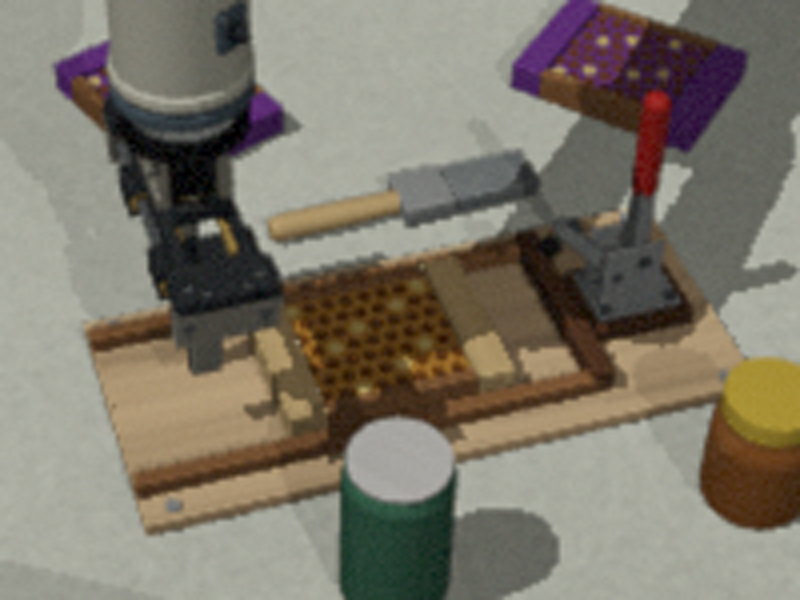

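The scene crop shows the fingers, around (200,340), over the channel behind the frame's near end bar at (285,380). They have a clear gap to the guides and the can. Next I descend and approach.

```bash

python3 -m crank '{"offset":[[0,2,20],[0,0,15],[0,0,7],[12,0,0],[10,0,0],[5,0,0],[4,0,0],[4,0,0],[4,0,0],[4,0,0],[4,0,0],[4,0,0]],"turn":[[0,0,0],[0,0,0],[0,0,0],[0,0,0],[0,0,0],[0,0,0],[0,0,0],[0,0,0],[0,0,0],[0,0,0],[0,0,0],[0,0,0]]}' 40
python3 -c "
from h import *
togo([0,-100,20])"
```

```text
clock: 5.35
position: [618.9, -71.1, 22.7]
tcp_rot: [0.0, 0.622, 0.783, 0.0]
contact_force: [0.2, -2.7, 2.5]
grip_width: 0.432
finger_force: 1.5
t 5.35 jig pos [   0.8 -134.9   22.7] F jig [-0.4 -2.6  2.5] | offset tool [34.9 -0.7  2.7] turn [0.    0.    0.001]
```

```bash

python3 -m crank '{"offset":[[4,0,0],[4,0,0],[4,0,0],[4,0,0],[3,0,0],[3,0,0],[2,0,0],[2,0,0],[2,0,0],[1,0,0]],"turn":[[0,0,0],[0,0,0],[0,0,0],[0,0,0],[0,0,0],[0,0,0],[0,0,0],[0,0,0],[0,0,0],[0,0,0]]}' 40
python3 - <<'E'
from h import *
togo([0,-100,20])
m=bot.camera_model("top");p,d=bot.camera("top");P=cloud(d,m);Q=(P-O)@J
k=(P[...,2]>33)&(P[...,2]<42)&(d>0)&(abs(Q[...,0])<52)&(Q[...,1]<58)&(Q[...,1]>-90);print("front y of frame",np.percentile(Q[k][:,1],[90,97,99.5]).round(1))
E
```

```text
clock: 6.6
position: [612.2, -42.9, 22.6]
tcp_rot: [-0.0, 0.622, 0.783, -0.0]
contact_force: [1.3, -2.0, 1.2]
grip_width: 0.437
finger_force: 1.4
t 6.6 jig pos [   0.6 -105.9   22.6] F jig [ 0.8 -2.2  1.2] | offset tool [ 5.9 -0.6  2.6] turn [-0.    -0.     0.001]
front y of frame [56.6 56.8 56.8]
```

```bash

python3 -m crank '{"offset":[[1,0,0],[1,0,0],[1,0,0],[1,0,0]],"turn":[[0,0,0],[0,0,0],[0,0,0],[0,0,0]]}' 40
python3 -c "
from h import *
togo([0,-100,20])"
python3 -m crank '{"offset":[[1,0,0],[1,0,0]],"turn":[[0,0,0],[0,0,0]]}' 40
python3 -c "
from h import *
togo([0,-100,20])"
```

```text
clock: 7.15
position: [611.4, -39.7, 22.6]
tcp_rot: [0.0, 0.622, 0.783, -0.0]
contact_force: [0.6, -9.6, 1.1]
grip_width: 0.432
finger_force: 4.9
t 7.15 jig pos [   0.5 -102.6   22.6] F jig [-1.5 -9.5  1.1] | offset tool [ 2.6 -0.5  2.6] turn [-0.     0.001  0.001]
clock: 7.4
position: [611.1, -39.5, 22.6]
tcp_rot: [0.001, 0.622, 0.783, -0.001]
contact_force: [1.8, -19.3, 0.7]
grip_width: 0.435
finger_force: 9.7
t 7.4 jig pos [   0.3 -102.4   22.6] F jig [ -2.6 -19.2   0.7] | offset tool [ 2.4 -0.3  2.6] turn [-0.     0.003  0.002]
```

```bash

python3 -m crank '{"offset":[[-6,0,0],[-15,0,0],[-20,0,0],[0,0,-40],[0,0,-50],[0,0,-50],[0,0,-50],[0,0,-40]],"turn":[[0,0,0],[0,0,0],[0,0,0],[0,0,0],[0,0,0],[0,0,0],[0,0,0],[0,0,0]]}' 40
python3 - <<'E'
from h import *
togo([0,80,250])
m=bot.camera_model("top");p,d=bot.camera("top");P=cloud(d,m);Q=(P-O)@J
k=((P[...,2]>34)&(P[...,2]<42)&(d>0)&(abs(Q[...,0])<70)&(Q[...,1]<66)&(Q[...,1]>-130)).astype(np.uint8)
r=cv2.minAreaRect(Q[k>0][:,:2].astype(np.float32));print(r)
c=proj(O+J@[0,20,20],m)[0].astype(int);g=p[c[1]-45:c[1]+45,c[0]-65:c[0]+65,::-1];cv2.imwrite("pics/t2.png",cv2.resize(g,None,fx=6,fy=6,interpolation=cv2.INTER_CUBIC))
# lever grip location: red
s=bot.camera_model("scene");p2,d2=bot.camera("scene")
for pp,dd,mm in((p,d,m),(p2,d2,s)):
    h=cv2.cvtColor(pp,cv2.COLOR_RGB2HSV);X=(cloud(dd,mm)-O)@J
    kk=((h[...,0]<6)|(h[...,0]>174))&(h[...,1]>150)&(h[...,2]>60)&(dd>0)&(X[...,2]>90)&(X[...,2]<220)&(abs(X[...,0])<60)&(abs(X[...,1]-115)<70)
    q=X[kk];print(len(q),np.percentile(q,[2,50,98],axis=0).round(0).tolist() if len(q) else "")
E
```

```text
clock: 8.4
position: [620.5, -78.1, 255.0]
tcp_rot: [0.001, 0.623, 0.782, 0.0]
contact_force: [0.4, -0.4, -0.6]
grip_width: 0.433
finger_force: 0.0
t 8.4 jig pos [   0.8 -142.1  255. ] F jig [ 0.3 -0.5 -0.6] | offset tool [222.1  -0.7   4.9] turn [0.002 0.    0.   ]
((0.0, 0.0), (0.0, 0.0), 0.0)
0 
137 [[0.0, 102.0, 121.0], [7.0, 107.0, 163.0], [11.0, 115.0, 195.0]]
```

View pics/t2.png

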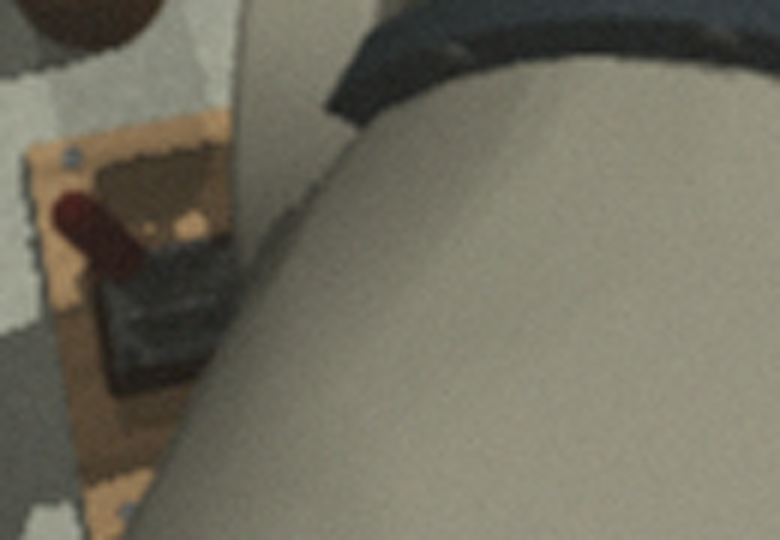

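The arm hides the frame in the top view, which shows only the lever at (95,235). I'll use the scene camera's depth to check that the frame is home.

```bash

python3 - <<'E'
from h import *
m=bot.camera_model("scene");p,d=bot.camera("scene");P=cloud(d,m);Q=(P-O)@J
k=((Q[...,2]>34)&(Q[...,2]<42)&(d>0)&(abs(Q[...,0])<66)&(Q[...,1]<75)&(Q[...,1]>-150)).astype(np.uint8)
q=Q[k>0];print(len(q),np.percentile(q[:,1],[.5,2,98,99.5]).round(1),np.percentile(q[:,0],[1,99]).round(1))
for x in(-40,-20,25,40):
    w=q[abs(q[:,0]-x)<8];print(x,np.percentile(w[:,1],[1,99]).round(1))
c=proj(O+J@[0,20,20],m)[0].astype(int);g=p[c[1]-60:c[1]+60,c[0]-80:c[0]+80,::-1].copy();cv2.imwrite("pics/s3.png",cv2.resize(g,None,fx=5,fy=5,interpolation=cv2.INTER_CUBIC))
E
```

```text
1063 [-93.4 -91.9  61.6  68.4] [-55.3  56.7]
-40 [-91.9  57.1]
-20 [-91.9  64.1]
25 [-93.2  68.8]
40 [-92.4  65.8]
```

View pics/s3.png

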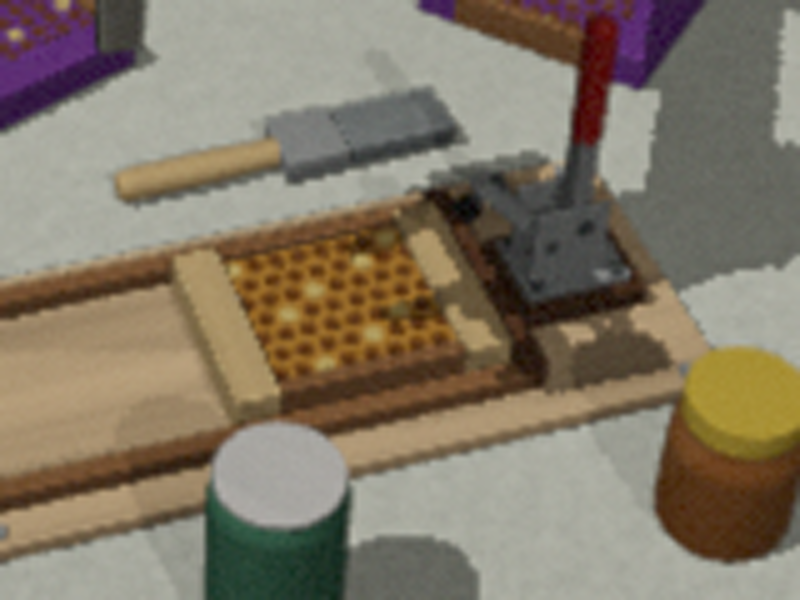

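The crop shows the frame's far end bar, around (455,290), flush against the dark stop block, with the brush, can and jar undisturbed. The force rose to 19 N with no further travel, so the frame is home. Next is the lever.

```bash

python3 -m crank '{"offset":[[44,0,0],[44,0,0],[44,0,0],[44,0,0],[44,0,0],[0,0,0],[0,0,30],[0,0,35],[0,0,25],[0,0,5]],"turn":[[0,0,0],[0,0,0],[0,0,0],[0,0,0],[0,0,0],[0,0,0],[0,0,0],[0,0,0],[0,0,0],[0,0,0]]}' 0
python3 - <<'E'
from h import *
togo([0,96,160])
prev=None
for r in (95,):
  for th in np.arange(0,1.401,.1):
    e=np.array([115+r*np.sin(th)-9*np.cos(th)-10, 65+r*np.cos(th)+9*np.sin(th)])
    print(round(th,1),e.round(1), "" if prev is None else (e-prev).round(1)); prev=e
E
```

```text
clock: 9.8
position: [569.2, 135.7, 155.0]
tcp_rot: [-0.001, 0.623, 0.782, -0.002]
contact_force: [0.5, -0.7, 0.6]
grip_width: 0.004
finger_force: 0.0
t 9.8 jig pos [ -1.3  77.8 155. ] F jig [ 0.3 -0.8  0.6] | offset tool [18.2  1.3 -5. ] turn [-0.005  0.     0.   ]
0.0 [ 96. 160.] 
0.1 [105.5 160.4] [9.5 0.4]
0.2 [115.1 159.9] [ 9.5 -0.5]
0.3 [124.5 158.4] [ 9.4 -1.5]
0.4 [133.7 156. ] [ 9.2 -2.4]
0.5 [142.6 152.7] [ 8.9 -3.3]
0.6 [151.2 148.5] [ 8.6 -4.2]
0.7 [159.3 143.5] [ 8.1 -5. ]
0.8 [166.9 137.6] [ 7.6 -5.8]
0.9 [173.8 131.1] [ 6.9 -6.5]
1.0 [180.1 123.9] [ 6.3 -7.2]
1.1 [185.6 116.1] [ 5.5 -7.8]
1.2 [190.3 107.8] [ 4.7 -8.3]
1.3 [194.1  99.1] [ 3.8 -8.7]
1.4 [197.1  90. ] [ 3.  -9.1]
```

```bash

python3 -m crank '{"offset":[[6,1,0],[6,0,0],[4,0,0],[4,0,0],[4,0,0],[5,0,0],[5,0,0],[5,0,0],[5,0,0],[5,0,1],[5,0,1],[5,0,1]],"turn":[[0,0,0],[0,0,0],[0,0,0],[0,0,0],[0,0,0],[0,0,0],[0,0,0],[0,0,0],[0,0,0],[0,0,0],[0,0,0],[0,0,0]]}' 0
python3 -c "
from h import *
togo([0,133.7,155])"
```

```text
clock: 11.3
position: [557.7, 194.4, 154.0]
tcp_rot: [0.0, 0.622, 0.783, -0.001]
contact_force: [1.8, -7.0, -0.7]
grip_width: 0.001
finger_force: 2.9
t 11.3 jig pos [  0.7 137.6 154. ] F jig [ 0.2 -7.3 -0.7] | offset tool [-3.9 -0.7 -0.9] turn [-0.002  0.001  0.001]
```

```bash

python3 -m crank '{"offset":[[5,0,1],[4.5,0,2],[4.5,0,2],[4,0,2.5],[4,0,2.5],[4,0,3],[4,0,3],[3.5,0,3],[3.5,0,3.5],[3,0,3.5],[3,0,3.5]],"turn":[[0,0,0],[0,0,0],[0,0,0],[0,0,0],[0,0,0],[0,0,0],[0,0,0],[0,0,0],[0,0,0],[0,0,0],[0,0,0]]}' 0
python3 -c "
from h import *
togo([0,180,124])"
```

```text
clock: 12.68
position: [548.0, 236.8, 124.8]
tcp_rot: [-0.0, 0.622, 0.783, -0.001]
contact_force: [0.1, -4.0, 1.3]
grip_width: 0.004
finger_force: 1.8
t 12.68 jig pos [  0.7 181.  124.8] F jig [-0.9 -4.   1.3] | offset tool [-1.  -0.7  0.8] turn [-0.001  0.     0.001]
```

```bash

python3 -m crank '{"offset":[[3,0,4],[2.5,0,4],[2.5,0,4],[2,0,4],[2,0,4.5],[1.5,0,4.5],[1.5,0,4]],"turn":[[0,0,0],[0,0,0],[0,0,0],[0,0,0],[0,0,0],[0,0,0],[0,0,0]]}' 0
python3 -c "
from h import *
togo([0,180,220])"
```

```text
clock: 13.55
position: [545.2, 251.6, 95.7]
tcp_rot: [-0.0, 0.622, 0.783, -0.0]
contact_force: [-0.6, 0.4, -0.4]
grip_width: 0.003
finger_force: 0.0
t 13.55 jig pos [  1.3 196.1  95.7] F jig [-0.5  0.6 -0.4] | offset tool [ -16.1   -1.3 -124.3] turn [-0.    -0.     0.001]
```

```bash

python3 -m crank '{"offset":[[0,0,-10],[0,0,-30],[0,0,-50],[0,0,-50],[0,0,-20],[40,0,0],[45,0,0],[45,0,0],[45,0,0],[0,0,0]],"turn":[[0,0,0],[0,0,0],[0,0,0],[0,0,0],[0,0,0],[0,0,0],[0,0,0],[0,0,0],[0,0,0],[0,0,0]]}' 0
python3 - <<'E'
from h import *
togo([0,180,220])
for c,f in(("top",6),("scene",5)):
    m=bot.camera_model(c);p,d=bot.camera(c);P=cloud(d,m);Q=(P-O)@J
    a=proj(O+J@[0,30,20],m)[0].astype(int);g=p[max(a[1]-60,0):a[1]+60,a[0]-80:a[0]+80,::-1];cv2.imwrite(f"pics/{c}4.png",cv2.resize(g,None,fx=5,fy=5,interpolation=cv2.INTER_CUBIC))
    h=cv2.cvtColor(p,cv2.COLOR_RGB2HSV)
    k=((h[...,0]<6)|(h[...,0]>174))&(h[...,1]>150)&(d>0)&(abs(Q[...,0])<40)&(abs(Q[...,1]-190)<80)&(Q[...,2]>40)&(Q[...,2]<200)
    q=Q[k];print(c,len(q),np.percentile(q,[2,50,98],axis=0).round(0).tolist() if len(q) else "")
    k=(d>0)&(abs(Q[...,2]-37)<3)&(abs(Q[...,0])<50)&(Q[...,1]>-150)&(Q[...,1]<-50);print("push end",np.percentile(Q[k][:,1],[1,3]).round(1))
E
```

```text
clock: 14.8
position: [504.9, 424.7, 256.8]
tcp_rot: [-0.0, 0.621, 0.784, 0.001]
contact_force: [0.2, -0.4, 0.2]
grip_width: 0.006
finger_force: 0.0
t 14.8 jig pos [  0.8 373.8 256.8] F jig [ 0.1 -0.5  0.2] | offset tool [-193.8   -1.6   36.6] turn [ 0.001 -0.001  0.004]
top 171 [[-5.0, 164.0, 79.0], [1.0, 200.0, 85.0], [8.0, 234.0, 91.0]]
push end [-89.7 -89.1]
scene 137 [[-2.0, 164.0, 73.0], [6.0, 198.0, 81.0], [11.0, 231.0, 88.0]]
push end [-93.2 -92.8]
```

View pics/top4.png

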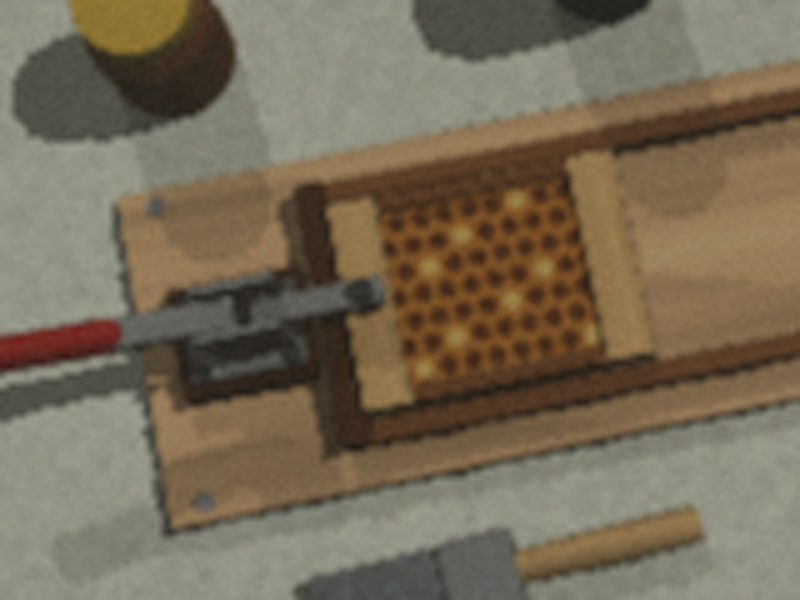

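View pics/scene4.png

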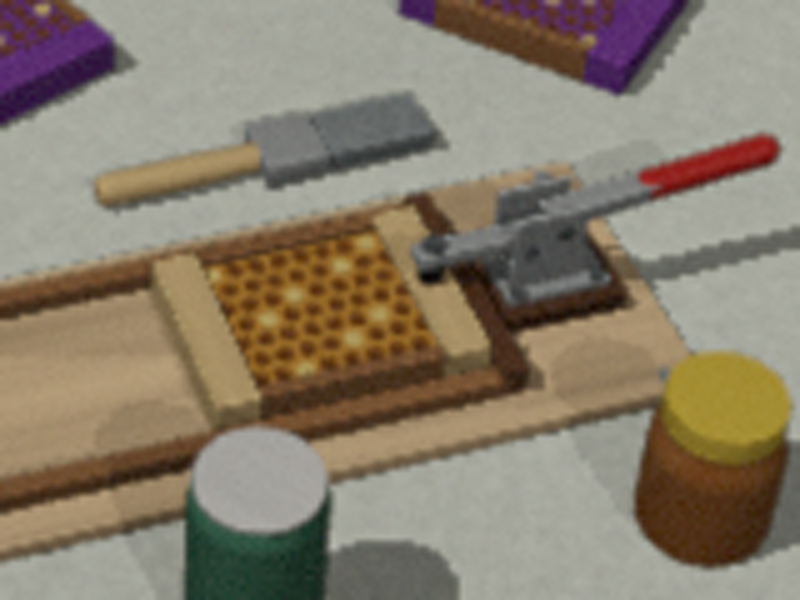

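Both crops show the lever nearly level (grip at jig y 164–234, z about 82), the pad on the far end bar, and the frame against the stop. The jar, can and brush are where they were. The arm is clear, so I'm handing in.

```bash
python3 -c "
from bench import bot
print(bot.hand_in())"
```

```text
the job is handed in; nothing more can be done
None
```

The job is handed in: the frame is home against the stop, the lever snapped into lock with the pad on the frame's end bar, the jar, can and brush look undisturbed, and the arm is clear, at about 15 s on the robot's clock.

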